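# Blank the photometer and hold the third cell in the beam

## Task

The photometer stands with its cell-changer rod fully in, so the blank cell is in the beam: press the broad blank key on its key deck all the way down and let it come back up. Then take the black knob of the changer rod on the photometer's front and draw the rod out by 40 mm, in line with its bore so that it is never wrenched sideways, until its second groove comes level with the face of the brass bush (third cell in the beam). The carriage is sprung, so finish still gripping the knob and holding the rod there, lying freely in its bush, and leave the glassware and other things on the bench as they stand.

Things in the scene. Friction and masses are not known exactly. Their poses are not given: they have to be found in the camera images.
- photometer: Cream bench photometer, fixed, 280 deep (its x) x 360 wide (its y) x 150 mm high at the back. Origin on the bench under its middle; x points from its front to its back. At its front (-x): on the operator's right the cell compartment with shut dark lid, 123 mm high, face at x = -140, y -180 to -40 mm; on the left a key deck 60 mm high, x -140 to -60, y -40 to 180 mm, then a sloping display.
- bush: Brass guide bush, 22 mm across, standing 8 mm out of the compartment's front. Origin: centre of its outer face, in the photometer's frame at (-148, -110, 65) mm. Axes as the photometer's; the bore, 11.5 mm across and 63 mm long, runs level along x from the origin inward.
- rod: Loose steel rod, 10 mm diameter, about 0.13 kg, with a black knob 26 mm in diameter and 24 mm long on its outer end. Origin: the knob's centre; x along the rod into the machine. Fully in, the knob's centre is 52 mm out from the bush face, 64 mm above the bench. 1.5 mm play in the bush; free to turn about its axis. Three dark grooves come level with the bush face at 20, 40 and 60 mm of travel.
- rod_groove2 (a point): The second groove of the rod, on its axis 92 mm inward of the knob's centre; level with the bush face when the third cell is in the beam.
- carriage (a joint): Travel of the hidden cell carriage, drawn along by the rod: 0 fully in (blank cell in the beam), 0.020, 0.040, 0.060 m for the second, third and fourth cell; 0.060 is the end stop. The rod has about 1.5 mm of end play to it. Its spring pulls inward with 2.7 N at 0, 5.1 N at 0.040 m and takes the rod back in when let go.
- blank_key (a joint): Stroke of the blank key: 0 up, 0.006 m fully down; sprung, 1.5 N at first, 5 N fully down; it comes back up when released.
- blank_key_top (a point): Centre of the top of the blank key: the broad grey key (22 x 36 mm, long way along the photometer's y) at the end of the key deck next to the cell compartment, in the photometer's frame at (-105, 0, 72) mm when up. Pressed straight down. The eight small keys beside it are not used.
- dropper: Small white dropper bottle, 34 mm diameter, 68 mm high, standing in front of the key deck; leave it. Origin under its base.
- cell_rack: White rack with four clear cells, 85 x 34 mm, 38 mm high, standing on the bench in front of the blank key, its nearest side 90 mm or more from the line of the rod; leave it. Origin under its base.
- tissue_box: Flat cardboard box 75 x 115 x 30 mm lying on the photometer's rear top; leave it. Origin under its base.
- beaker: Glass beaker, 70 mm diameter, 95 mm high; leave it. Origin under its base.
- amber_bottle: Amber bottle, 68 mm diameter, 150 mm high; leave it. Origin under its base.
- wash_bottle: Clear bottle with white cap, 62 mm diameter, 160 mm high; leave it. Origin under its base.
- tube_rack: White rack with stoppered glass tubes, 70 x 200 mm, 114 mm high; leave it. Origin under its base.

How it is judged:
By the outcome, as a careful person would: the job done as asked, in the order asked, and still so for the second after the job is handed in, while the arm keeps its last pose, push and grip.
It also fails if it takes over 43 s, if anything falls off the work surface, if the arm or the gripper's body presses on something with over 40 N, if the wrist force passes 120 N, or if a joint passes its speed limit or range.

## Robot

A 7-joint arm with a two-finger parallel gripper is mounted at the origin on the work surface. World frame = base frame: x ahead of the robot, y to its left, z up, the work surface at z = 0. Lengths are in m, angles in degrees, forces in N, time in s.
With the tool pointing down it reaches from about 0.425 to 0.875 m from the base axis. Payload 4.7 kg.
Tool frame: the origin (TCP) lies on the front face of the gripper's body, between the roots of the fingers; the fingertips stand 70 mm ahead of it and the grasp point (between the pads) lies 51 mm ahead of it (tip_extent is the distance from the TCP to the fingertips, in m); z points along the fingers, y is the direction in which the jaws open and shut (so a half turn about z gives the same grasp; the last joint's range is limited). The gripper opens to 87 mm and grips with 3 to 60 N. Pads are 19 mm wide; open, the fingers measure 117 mm over their backs; the gripper's body (75 mm by 190 mm) begins 51 mm behind the grasp point.
Start: joints at [-76.026, 18.392, -4.016, 83.108, 1.295, 78.541, -3.26], TCP at [0.148, 0.633, 0.292] pointing down, gripper open.
Joint ranges: [-163.93, 163.93], [-17.29, 119.83], [-79.2, 71.16], [3.27, 140.29], [-89.18, 269.18], [5.43, 117.66], [-154.24, 154.24]. Speed limits (degrees/s): [147.25, 147.25, 180, 180, 180, 180, 180].

## Interface

Orientations are given as [roll, pitch, yaw] about the fixed x, y, z axes, in that order (R = Rz(yaw) Ry(pitch) Rx(roll)).
In Python, from cell import * gives the robot as it stands.
- The arm moves only by the tool carry_out, never from a script. Its argument "increments" is text: rows parted by semicolons, each of 7 numbers parted by spaces: the opening, from 0 (shut) to 1 (fully open), then the shift along the tool's x, y, z in m, then the turn, a rotation vector about the tool's x, y, z in degrees. A call has 1 to 20 rows; each row shifts and turns the pose as measured when the row begins, along the tool's axes as they then stand; what a row does not reach is not made up. A row lasts 1/8 s, in which the tool goes at most 62.5 mm and 10.7 degrees, less where a joint would pass 70% of its speed; a pose out of reach is approached as far as the arm can. A call is refused whole if a number of a shift passes 0.0625 or a number of a turn 10.7, either way. A call with a gripper value outside its range is refused whole. The fingers move at their own pace and stop on an object; "force" is the grip in N (left out, the last holds). Time passes only in rows, so rows that do not move let the fingers close. It gives the time, the measured TCP pose, the force and the opening at its end, in the units of the state.
- get_obs(): the state, without advancing time (a new reading comes with each control period).
- read_camera(name): name is "scene" or "top" or "wrist"; returns a dict with "img" (420x560x3 uint8, blue, green, red), "fx", "fy", "cx", "cy" (pixels), "world_from_camera" (4x4, takes a point from camera to world coordinates). Camera axes: x right, y down, z forward; pixel columns grow to the right and rows downward; lengths in m; the calibration is good to about 2 mm. A picture is of the moment at which its call begins. There is no depth.
- sign_off(): hands the job in, once; it reports no verdict.
Trained networks look in a picture, given as the dict that the camera call returned (one of the last four; its "shot" number tells which), for a name from the list of things; names that differ only in an ending like _2 or _b are one class to them, and where a whole thing is asked for, a point or a joint stands for the part that bears it (a point fixed in the world has none). Each returns a list of dicts, best first, with "confidence" (0 to 1); they miss things now and then, are a little off and sometimes report something else, mostly with a low value. They report only what shows in the picture. A call takes as long as a camera call.
- masks_of(target, picture): "pixels" (420x560 bool, what is visible of it) and "bbox" ([left, top, right, bottom] in pixels, round what is visible of it).
The state is a dict: "time_s": time; "qpos": joint angles; "joint_velocities": joint speeds; "effort": joint torques, N m; "tool_pos": TCP position; "tool_rot": TCP orientation; "force": force on the tool from outside, world axes, zero at the start; "wrist_torque": the same for the moment, N m; "grip_width": finger opening in m.
Only numpy, scipy, OpenCV 4.12 (cv2) and the standard library are available. Lean on these libraries where they do the work, as an engineer would, in place of code of your own. Each camera call takes 0.05 s, during which the arm holds its last target.

## Working session

There is one attempt and no reset: what is moved stays moved. The work goes in short steps, Python scripts to look and compute and a tool call to move; the robot and the scene stay as the last step left them, time stands still between calls to the robot, and variables do not carry over. Pictures are saved under pics/ and viewed, and the job is handed in when it is done.

Besides the shell and the picture viewer there is one more tool, called after "Call:" by a JSON object that holds its "op" and its "data", one argument or row to a line. carry_out: Moves the arm, as the interface text tells. Its arguments: {"type":"object","properties":{"increments":{"type":"string"},"force":{"type":"number"}},"required":["increments"]}

```bash
mkdir -p pics; ls; python3 - <<'E'
from cell import *
import cv2,numpy as np
o=get_obs();print(o)
for n in("scene","top","wrist"):
    p=read_camera(n);cv2.imwrite(f"pics/a_{n}.png",p["img"]);print(n,p["shot"],p["fx"],p["cx"],p["cy"],np.round(p["world_from_camera"],4).tolist())
    np.savez(f"a_{n}.npz",**p)
E
```

```text
pics
{'time_s': 0.0, 'qpos': array([-76.02621374,  18.43841545,  -4.01600983,  83.17403745,
         1.29541393,  78.54185351,  -3.25873593]), 'joint_velocities': array([ 0.06694274, -0.08047613, -0.03643875,  0.02765225, -0.00027792,
        0.02767425,  0.02519932]), 'effort': array([ 3.43779884e-04, -4.91285706e+01, -4.03736411e-01, -3.12531388e+01,
       -6.39723195e-02,  4.39381355e-02,  1.66227560e-04]), 'tool_pos': array([0.1479959 , 0.63249477, 0.29117634]), 'tool_rot': array([-1.79890962e+02,  6.03897276e-03,  1.66837751e+02]), 'force': array([-0.25803015, -0.33931012,  0.31917846]), 'wrist_torque': array([ 0.04007138,  0.0278139 , -0.02168881]), 'grip_width': 0.08677978941511871}
scene 1 419.58711485197745 278.4641677708516 210.8625735527456 [[-0.8218, 0.4596, -0.3367, 0.93], [0.5696, 0.6513, -0.5013, 0.6274], [-0.0111, -0.6038, -0.7971, 1.0658], [0.0, 0.0, 0.0, 1.0]]
top 2 385.07587368551395 274.3911621886209 217.19906191652507 [[0.021, -0.9877, 0.1552, 0.3746], [-0.9997, -0.0196, 0.0108, 0.0352], [-0.0077, -0.1554, -0.9878, 1.2402], [0.0, 0.0, 0.0, 1.0]]
wrist 3 301.09480643573266 279.1104301539804 201.773887722315 [[0.2284, 0.9339, 0.275, 0.0727], [0.9736, -0.2183, -0.0672, 0.6517], [-0.0027, 0.2831, -0.9591, 0.3842], [0.0, 0.0, 0.0, 1.0]]
```

View pics/a_scene.png

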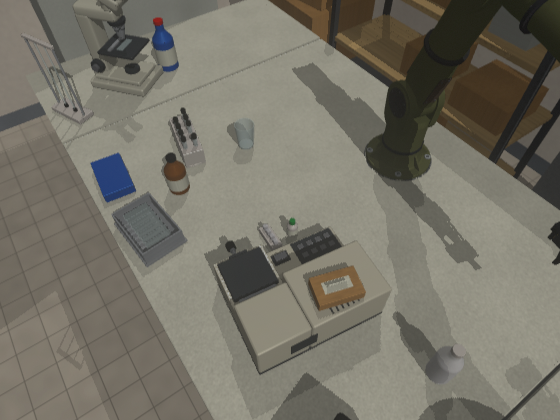

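View pics/a_top.png

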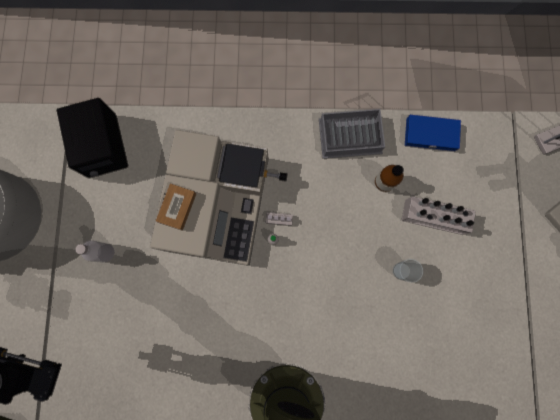

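View pics/a_wrist.png

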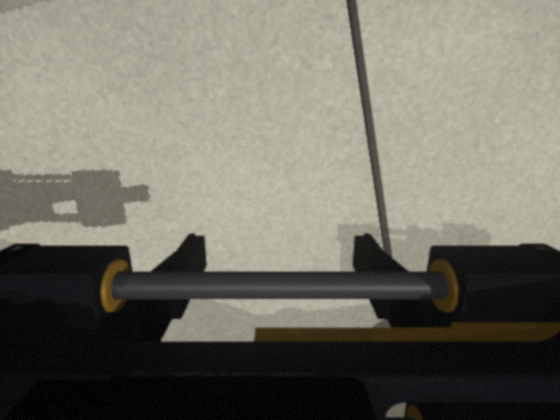

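The scene shows the photometer (scene ~300,300; top ~210,195), with the knob at top (283,177), the rack at (280,218) and the dropper at (273,238). I'll zoom in and run the masks.

```bash
python3 - <<'E'
from cell import *
import cv2,numpy as np
for n,(x0,y0,x1,y1) in (("top",(140,115,320,275)),("scene",(200,200,400,370))):
    p=read_camera(n);np.savez(f"b_{n}.npz",**p)
    cv2.imwrite(f"pics/b_{n}.png",cv2.resize(p["img"][y0:y1,x0:x1],None,fx=4 if n=="top" else 3.5,fy=4 if n=="top" else 3.5,interpolation=cv2.INTER_CUBIC))
    for t in("photometer","bush","rod","blank_key","cell_rack","dropper"):
        for m in masks_of(t,p)[:2]:
            ys,xs=np.nonzero(m["pixels"]);print(n,t,round(m["confidence"],2),m["bbox"],xs.mean().round(1),ys.mean().round(1),len(xs))
E
```

```text
top photometer 0.56 [152.2, 130.1, 266.0, 264.5] 214.4 197.6 10688
top bush 0.71 [263.7, 172.4, 288.9, 180.0] 279.6 176.1 91
top rod 0.6 [265.4, 172.5, 287.3, 179.7] 278.9 176.0 109
top cell_rack 0.58 [261.3, 214.4, 289.8, 224.6] 278.8 218.9 278
scene photometer 0.81 [212.2, 227.3, 388.8, 374.1] 294.7 295.4 13715
scene rod 0.39 [223.0, 243.5, 234.2, 254.3] 230.4 246.4 94
scene rod 0.31 [309.2, 264.8, 365.3, 309.9] 336.2 287.5 1669
scene blank_key 0.59 [273.6, 248.7, 285.2, 263.6] 280.2 256.2 91
scene cell_rack 0.88 [261.1, 223.7, 282.0, 252.4] 269.6 236.7 339
scene dropper 0.48 [286.1, 219.6, 296.9, 234.6] 291.7 228.2 129
scene dropper 0.48 [276.0, 252.3, 285.0, 265.1] 280.1 256.3 87
```

View pics/b_top.png

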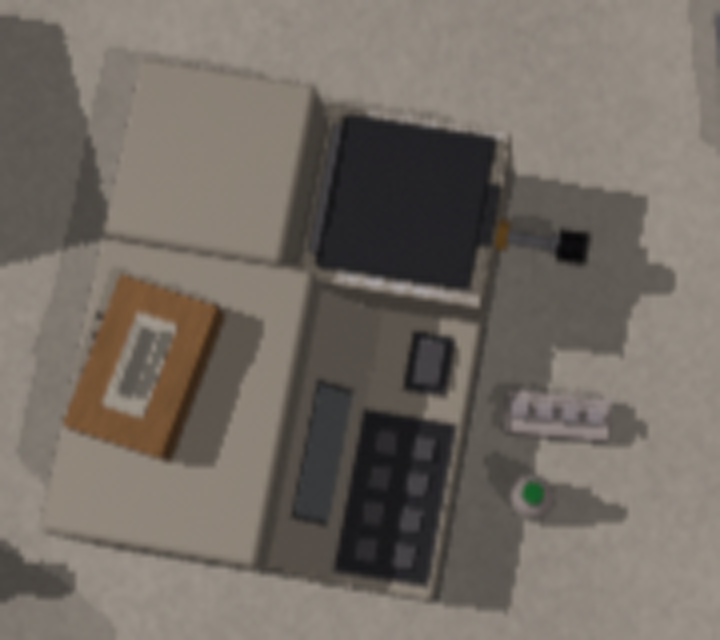

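View pics/b_scene.png

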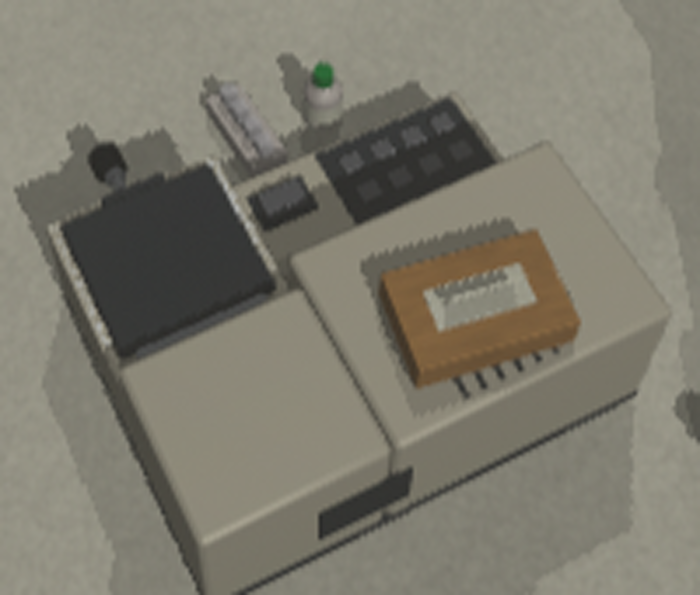

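```bash
cat >fit.py <<'E'
import numpy as np
from scipy.optimize import least_squares
def load(n): d=np.load(n,allow_pickle=True); return {k:d[k] for k in d}
def proj(p,X):
    T=np.linalg.inv(p["world_from_camera"]);c=T[:3,:3]@X+T[:3,3]
    return np.array([p["fx"]*c[0]/c[2]+p["cx"],p["fy"]*c[1]/c[2]+p["cy"]])
def ray(p,uv):
    R=p["world_from_camera"][:3,:3];d=R@np.array([(uv[0]-p["cx"])/p["fx"],(uv[1]-p["cy"])/p["fy"],1]);return p["world_from_camera"][:3,3],d/np.linalg.norm(d)
E
python3 - <<'E'
from fit import *
t=load("b_top.npz");s=load("b_scene.npz")
C=[(t,(-.105,0,.072),(432,360)),(t,(-.2,-.11,.072),(573,246)),(t,(-.14,-.18,.123),(508,137)),(t,(-.14,.18,.06),(435,600)),(t,(.14,.18,.15),(47,530)),
(t,(.14,-.18,.15),(143,60)),
(s,(-.105,0,.072),(283,197)),(s,(-.2,-.11,.066),(107,162)),(s,(-.14,-.18,.123),(52,228)),(s,(-.14,.18,.06),(452,97)),(s,(.14,.18,.15),(668,312)),(s,(.14,-.18,.15),(203,540))]
def f(v,full=True):
    c,sn=np.cos(v[2]),np.sin(v[2]);r=[]
    for p,X,uv in C:
        W=np.array([v[0]+c*X[0]-sn*X[1],v[1]+sn*X[0]+c*X[1],X[2]])
        uv=np.array(uv,float)+.5
        uv=uv/4+[140,115] if p is t else uv/3.5+[200,200]
        r.append(proj(p,W)-(uv-.5))
    return np.array(r).ravel()
o=least_squares(f,[.55,.2,1.5],loss="soft_l1")
print(o.x,np.degrees(o.x[2]));print(f(o.x).reshape(-1,2).round(1))
v=o.x;c,sn=np.cos(v[2]),np.sin(v[2])
for n,X in dict(key=(-.105,0,.072),knob=(-.2,-.11,.064),bush=(-.148,-.11,.065)).items():print(n,v[0]+c*X[0]-sn*X[1],v[1]+sn*X[0]+c*X[1],X[2])
np.save("pose.npy",v)
E
```

```text
[0.60900942 0.23656564 1.42914272] 81.88384645692356
[[-0.4  0.5]
 [ 0.4 -0.4]
 [ 1.  -2.8]
 [ 0.3  0.4]
 [-2.2  0.8]
 [-0.7 -1. ]
 [-0.1 -0.2]
 [ 0.1  0.3]
 [-2.6 -2.4]
 [ 1.1 -2.7]
 [ 2.8 -0.8]
 [-0.8  2.3]]
key 0.5941854830133044 0.13261733545743898 0.072
knob 0.6896715784356747 0.023039027471825353 0.064
bush 0.697012956437625 0.074518189945903 0.065
```

```bash
cat >plan.py <<'E'
import numpy as np
from scipy.spatial.transform import Rotation as Ro
from cell import get_obs
def state():
    o=get_obs();return o["tool_pos"],Ro.from_euler("xyz",o["tool_rot"],degrees=True),o
def plan(tp,yaw,n,op=0,roll=180,pitch=0,nd=4):
    p,R,o=state();Rt=Ro.from_euler("xyz",[roll,pitch,yaw],degrees=True)
    rv=(R.inv()*Rt).as_rotvec();rows=[]
    for i in range(n):
        q=p+(np.array(tp)-p)/(n-i);Rn=R*Ro.from_rotvec(rv/n)
        d=R.inv().apply(q-p);w=np.degrees(rv/n)
        rows.append(" ".join(f"{x:g}" for x in [op,*d.round(nd),*w.round(2)]))
        p,R=q,Rn
    print("; ".join(rows))
def show():
    p,R,o=state();print(round(o["time_s"],2),p.round(4),o["tool_rot"].round(2),"F",o["force"].round(2),"w",round(o["grip_width"],4),"q",o["qpos"].round(0))
E
python3 - <<'E'
from plan import *
plan([.594,.133,.24],81.9,14)
E
```

```text
0 -0.0391 -0.0275 0.0037 0 -0 6.07; 0 -0.0418 -0.0232 0.0037 0 -0 6.07; 0 -0.0441 -0.0187 0.0037 0 -0 6.07; 0 -0.0458 -0.0139 0.0037 0 -0 6.07; 0 -0.047 -0.009 0.0037 0 -0 6.07; 0 -0.0477 -0.004 0.0037 0 -0 6.07; 0 -0.0478 0.0011 0.0037 0 -0 6.07; 0 -0.0475 0.0061 0.0037 0 -0 6.07; 0 -0.0465 0.0111 0.0037 0 -0 6.07; 0 -0.0451 0.016 0.0037 0 -0 6.07; 0 -0.0432 0.0206 0.0037 0 -0 6.07; 0 -0.0407 0.0251 0.0037 0 -0 6.07; 0 -0.0379 0.0293 0.0037 0 -0 6.07; 0 -0.0346 0.0331 0.0037 0 -0 6.07
```

Call:
{"op": "carry_out", "data": {
  "increments": "0 -0.039 -0.0275 0 0 0 6.07; 0 -0.042 -0.023 0 0 0 6.07; 0 -0.044 -0.019 0 0 0 6.07; 0 -0.046 -0.014 0 0 0 6.07; 0 -0.047 -0.009 0 0 0 6.07; 0 -0.048 -0.004 0 0 0 6.07; 0 -0.048 0.001 0 0 0 6.07; 0 -0.047 0.006 0 0 0 6.07; 0 -0.046 0.011 0 0 0 6.07; 0 -0.045 0.016 0 0 0 6.07; 0 -0.043 0.0205 0 0 0 6.07; 0 -0.041 0.025 0 0 0 6.07; 0 -0.038 0.029 0 0 0 6.07; 0 -0.035 0.033 0 0 0 6.07; 0 0 0 0 0 0 0"
}}

```text
time_s: 2.72
tool_pos: [0.5951, 0.1075, 0.2929]
tool_rot: [179.8, -0.4, 79.2]
force: [1.1, 0.0, -0.5]
grip_width: 0.0006
```

```bash
python3 - <<'E'
from plan import *
from cell import *
import cv2
show()
p=read_camera("wrist");np.savez("c_wrist.npz",**p);cv2.imwrite("pics/c_wrist.png",p["img"])
plan([.594,.133,.24],81.9,3)
E
```

```text
2.73 [0.5951 0.1075 0.2929] [179.78  -0.36  79.19] F [ 1.07  0.02 -0.5 ] w 0.0006 q [-38.  13.  30.  91.  -7.  77. -18.]
0 0.0073 -0.0014 0.0177 0.05 -0.15 -0.82; 0 0.0074 -0.0013 0.0176 0.05 -0.15 -0.82; 0 0.0074 -0.0012 0.0176 0.05 -0.15 -0.82
```

View pics/c_wrist.png

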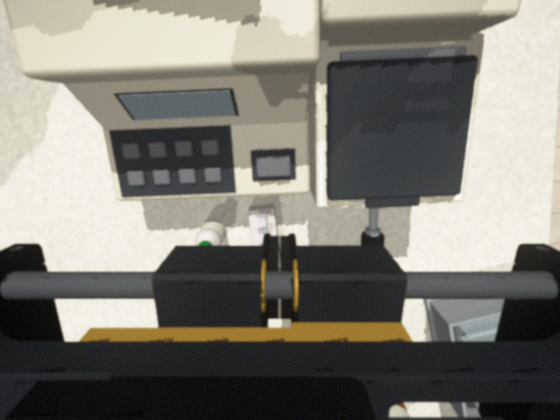

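```bash
python3 - <<'E'
from fit import *
import cv2
p=load("c_wrist.npz");print(p["world_from_camera"].round(3))
cv2.imwrite("pics/c_z.png",cv2.resize(p["img"][80:260,95:495],None,fx=2,fy=2,interpolation=cv2.INTER_CUBIC))
E
```

```text
[[ 0.982 -0.182 -0.048  0.61 ]
 [-0.188 -0.943 -0.274  0.185]
 [ 0.004  0.278 -0.961  0.386]
 [ 0.     0.     0.     1.   ]]
```

View pics/c_z.png

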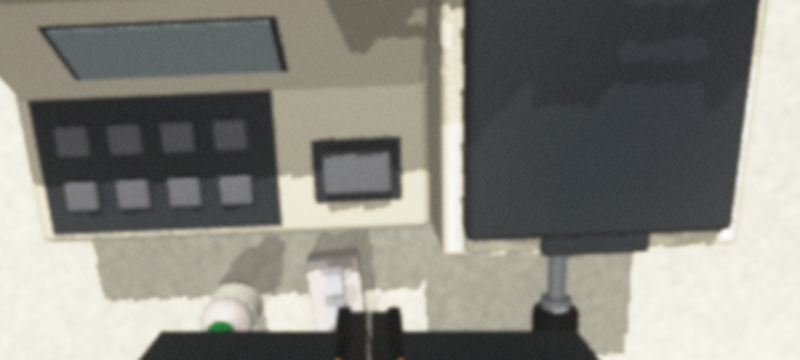

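```bash
python3 - <<'E'
from fit import *
t=load("b_top.npz");s=load("b_scene.npz");w=load("c_wrist.npz")
Z={id(t):(4,140,115),id(s):(3.5,200,200),id(w):(2,95,80)}
C=[(t,(-.105,0,.072),(432,360)),(t,(-.2,-.11,.072),(573,246)),(t,(-.14,.18,.06),(435,600)),
(s,(-.105,0,.072),(283,197)),(s,(-.2,-.11,.066),(107,162)),
(w,(-.105,0,.072),(357,173)),(w,(-.14,.18,.06),(47,240)),(w,(-.14,-.04,.06),(428,222)),(w,(-.14,-.18,.123),(733,243)),(w,(-.14,-.04,.123),(443,252)),(w,(-.188,-.11,.077),(556,307))]
def f(v):
    c,sn=np.cos(v[2]),np.sin(v[2]);r=[]
    for p,X,uv in C:
        z=Z[id(p)]
        W=np.array([v[0]+c*X[0]-sn*X[1],v[1]+sn*X[0]+c*X[1],X[2]])
        uv=(np.array(uv,float)+.5)/z[0]+z[1:]-.5
        r.append(proj(p,W)-uv)
    return np.array(r).ravel()
for sel in (None,w):
    C0=C
    if sel is not None: C=[c for c in C if c[0] is w]
    o=least_squares(f,[.6,.2,1.43],loss="soft_l1")
    v=o.x;c,sn=np.cos(v[2]),np.sin(v[2])
    print(o.x,np.degrees(o.x[2]));print(f(o.x).reshape(-1,2).round(1).tolist())
    for n,X in dict(key=(-.105,0,.072),knob=(-.2,-.11,.064),bush=(-.148,-.11,.065)).items():print(n,v[0]+c*X[0]-sn*X[1],v[1]+sn*X[0]+c*X[1],X[2])
    if sel is None:np.save("pose.npy",v)
E
```

```text
[0.60897268 0.2413895  1.42695474] 81.75848413194514
[[-2.0, 0.6], [-1.1, -0.2], [-1.5, 0.5], [1.0, 1.0], [1.1, 1.4], [-1.5, -2.7], [-4.6, 0.5], [0.6, 0.7], [8.4, 0.2], [-0.0, 2.5], [2.2, 1.2]]
key 0.5939213393453877 0.13747387263156247 0.072
knob 0.6891674506695873 0.02768690492765783 0.064
bush 0.6966214466612932 0.07914988136466186 0.065
[0.60882895 0.24198436 1.42614787] 81.7122538573332
[[-1.8, -3.2], [-5.1, -0.1], [0.3, 0.2], [8.1, -0.3], [-0.4, 2.0], [1.9, 0.8]]
key 0.5936937753031083 0.13808090786931265 0.072
knob 0.6888512717662143 0.02821712463355317 0.064
bush 0.6963467892848321 0.07967406990946416 0.065
```

```bash
python3 - <<'E'
from plan import *
plan([.595,.134,.175],81.8,5)
E
```

```text
0 0.0045 -0.0007 0.0236 0.03 -0.09 -0.47; 0 0.0046 -0.0007 0.0236 0.03 -0.09 -0.47; 0 0.0046 -0.0006 0.0236 0.03 -0.09 -0.47; 0 0.0046 -0.0006 0.0236 0.03 -0.09 -0.47; 0 0.0047 -0.0005 0.0236 0.03 -0.09 -0.47
```

Call:
{"op": "carry_out", "data": {
  "increments": "0 0.0065 -0.0007 0.02 0.03 -0.09 -0.5; 0 0.0065 -0.0007 0.023 0.03 -0.09 -0.5; 0 0.006 -0.0006 0.024 0.03 -0.09 -0.5; 0 0.005 -0.0006 0.024 0.03 -0.09 -0.5; 0 0.004 -0.0005 0.024 0.03 -0.09 -0.5; 0 0 0 0 0 0 0"
}}

```text
time_s: 3.52
tool_pos: [0.5881, 0.1535, 0.1674]
tool_rot: [-179.5, -0.2, 83.3]
force: [-0.2, 0.3, 0.3]
grip_width: 0.0005
```

```bash
python3 - <<'E'
from plan import *
from cell import *
import cv2
show()
p=read_camera("wrist");np.savez("d_wrist.npz",**p);cv2.imwrite("pics/d_wrist.png",p["img"])
p=read_camera("scene");cv2.imwrite("pics/d_scene.png",cv2.resize(p["img"][170:330,190:390],None,fx=4,fy=3.75,interpolation=cv2.INTER_CUBIC))
plan([.595,.134,.15],81.8,3)
E
```

```text
3.52 [0.5881 0.1535 0.1674] [-179.47   -0.19   83.27] F [-0.16  0.33  0.32] w 0.0005 q [-39.  20.  27.  98. -10.  64. -16.]
0 -0.006 0.0024 0.0067 -0.1 -0.09 0.46; 0 -0.006 0.0025 0.0067 -0.1 -0.09 0.46; 0 -0.006 0.0025 0.0067 -0.1 -0.09 0.46
```

View pics/d_wrist.png

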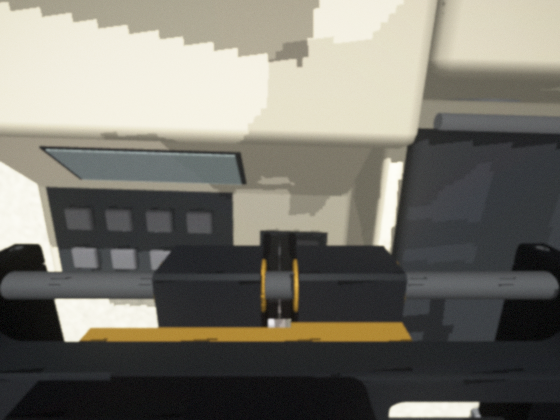

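View pics/d_scene.png

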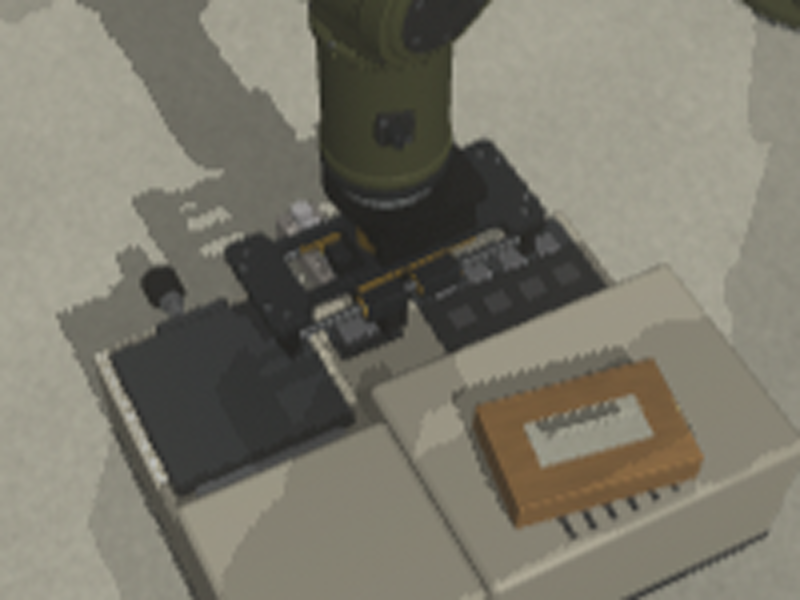

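Call:
{"op": "carry_out", "data": {
  "increments": "0 -0.010 0.004 0 -0.2 -0.1 0.7; 0 0 0 0 0 0 0; 0 0 0 0 0 0 0"
}}

```text
time_s: 4.0
tool_pos: [0.5945, 0.1412, 0.1731]
tool_rot: [179.8, -0.3, 82.4]
force: [0.2, 1.0, -0.4]
grip_width: 0.0004
```

```bash
python3 - <<'E'
from plan import *
show()
plan([.595,.134,.15],81.8,2)
E
```

```text
4.0 [0.5945 0.1412 0.1731] [179.81  -0.31  82.38] F [ 0.21  0.97 -0.44] w 0.0004 q [-39.  20.  28.  98. -10.  64. -16.]
0 -0.0036 0.0007 0.0115 0.09 -0.16 0.29; 0 -0.0036 0.0007 0.0115 0.09 -0.16 0.29
```

Call:
{"op": "carry_out", "data": {
  "increments": "0 -0.007 0.001 0.013 0 0 0.6; 0 0 0 0 0 0 0; 0 0 0 0 0 0 0; 0 0 0 0 0 0 0"
}}

```text
time_s: 4.5
tool_pos: [0.5946, 0.1333, 0.1591]
tool_rot: [179.8, -0.3, 81.7]
force: [-0.0, 0.5, -0.1]
grip_width: 0.0003
```

```bash
python3 - <<'E'
from plan import *
show()
plan([.595,.134,.145],81.8,2)
from cell import *
import cv2
p=read_camera("scene");cv2.imwrite("pics/e_scene.png",cv2.resize(p["img"][170:330,190:390],None,fx=4,fy=3.75,interpolation=cv2.INTER_CUBIC))
p=read_camera("top");cv2.imwrite("pics/e_top.png",cv2.resize(p["img"][115:275,140:320],None,fx=4,fy=3.75,interpolation=cv2.INTER_CUBIC))
E
```

```text
4.5 [0.5946 0.1333 0.1591] [179.81  -0.31  81.69] F [-0.    0.46 -0.13] w 0.0003 q [-38.  20.  28.  99. -11.  63. -15.]
0 0.0003 0.0001 0.0071 0.09 -0.16 -0.05; 0 0.0004 0.0001 0.0071 0.09 -0.16 -0.05
```

View pics/e_scene.png

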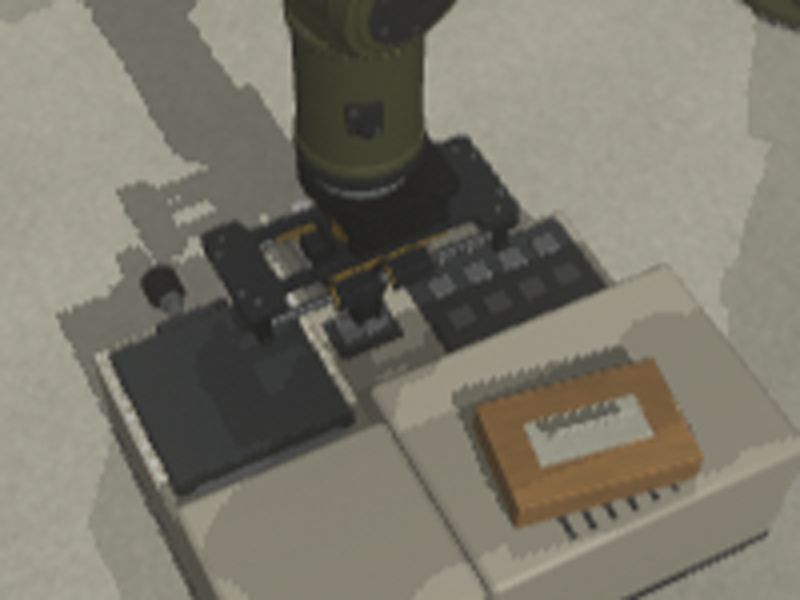

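View pics/e_top.png

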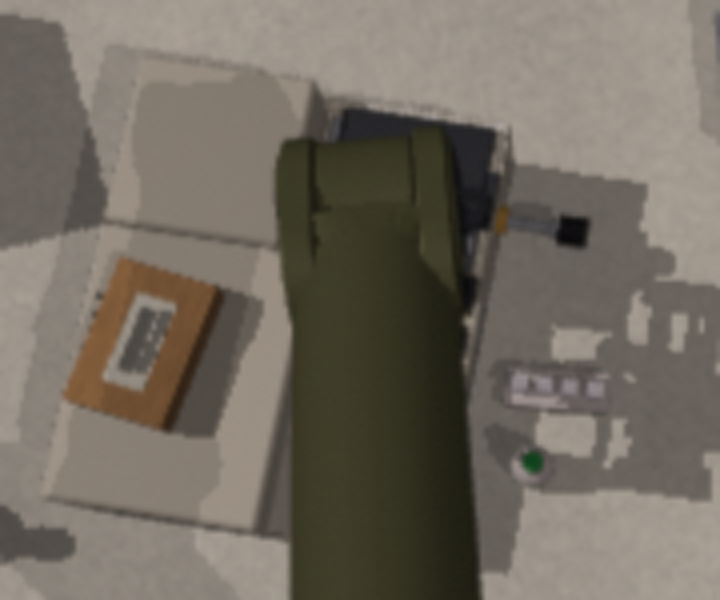

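Call:
{"op": "carry_out", "data": {
  "increments": "0 0 0 0.013 0 0 0; 0 0 0 0 0 0 0; 0 0 0 0.004 0 0 0; 0 0 0 0.004 0 0 0; 0 0 0 0.003 0 0 0"
}}

```text
time_s: 5.22
tool_pos: [0.5951, 0.1339, 0.1359]
tool_rot: [179.8, -0.4, 81.7]
force: [-7.9, -1.4, 21.1]
grip_width: 0.0004
```

```bash
python3 - <<'E'
from plan import *
show()
E
```

```text
5.22 [0.5951 0.1339 0.1359] [179.8   -0.37  81.74] F [-7.86 -1.36 21.12] w 0.0004 q [-37.  22.  27. 100. -12.  60. -14.]
```

```bash
python3 - <<'E'
from plan import *
from cell import *
import cv2
p=read_camera("scene");cv2.imwrite("pics/f_scene.png",cv2.resize(p["img"][200:300,220:340],None,fx=6,fy=6,interpolation=cv2.INTER_CUBIC))
show()
E
```

```text
5.28 [0.5951 0.1339 0.1361] [179.8   -0.38  81.74] F [-4.26 -0.52 10.38] w 0.0005 q [-37.  22.  27. 100. -12.  60. -14.]
```

View pics/f_scene.png

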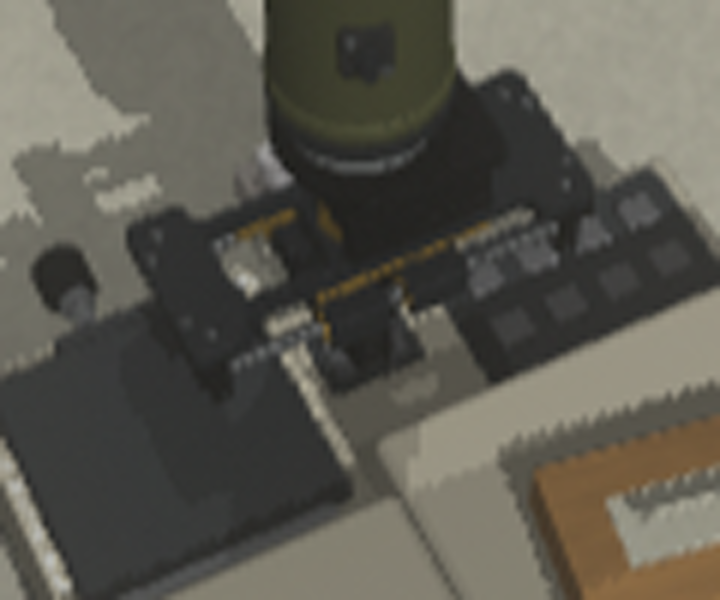

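Call:
{"op": "carry_out", "data": {
  "increments": "0 0 0 0.003 0 0 0; 0 0 0 0.002 0 0 0"
}}

```text
time_s: 5.52
tool_pos: [0.5952, 0.1337, 0.1361]
tool_rot: [179.9, -0.5, 81.7]
force: [-5.3, -2.1, 12.0]
grip_width: 0.0002
```

```bash
python3 - <<'E'
from plan import *
show();o=get_obs();print(o["wrist_torque"])
E
```

```text
5.53 [0.5952 0.1337 0.1361] [179.88  -0.5   81.72] F [-5.3  -2.07 12.04] w 0.0002 q [-37.  22.  27. 100. -12.  60. -14.]
[-0.40374467  1.28332233 -0.05295524]
```

Call:
{"op": "carry_out", "data": {
  "increments": "0 0 0 -0.01 0 0 0; 0 0 0 -0.025 0 0 0; 0 0 0 -0.04 0 0 0; 0 0 0 -0.03 0 0 0; 1 -0.025 0 -0.01 0 0 0; 1 -0.025 0 0 0 0 0; 1 0 0 0 0 0 0; 1 0 0 0 0 0 0"
}}

```text
time_s: 6.52
tool_pos: [0.5858, 0.0779, 0.2516]
tool_rot: [-180.0, -0.4, 81.6]
force: [-0.3, 0.2, 0.1]
grip_width: 0.0324
```

```bash
python3 - <<'E'
from plan import *
from cell import *
import cv2
show()
p=read_camera("wrist");np.savez("g_wrist.npz",**p);cv2.imwrite("pics/g_wrist.png",p["img"])
plan([.689,.025,.22],81.8,4,1)
E
```

```text
6.53 [0.5858 0.0779 0.2516] [-179.98   -0.36   81.57] F [-0.34  0.21  0.13] w 0.0324 q [-36.  13.  30.  96.  -7.  72. -13.]
1 -0.0093 0.0275 0.0078 -0.01 -0.08 -0.06; 1 -0.0093 0.0274 0.0078 -0.01 -0.08 -0.06; 1 -0.0093 0.0274 0.0079 -0.01 -0.08 -0.06; 1 -0.0093 0.0274 0.0079 -0.01 -0.08 -0.06
```

View pics/g_wrist.png

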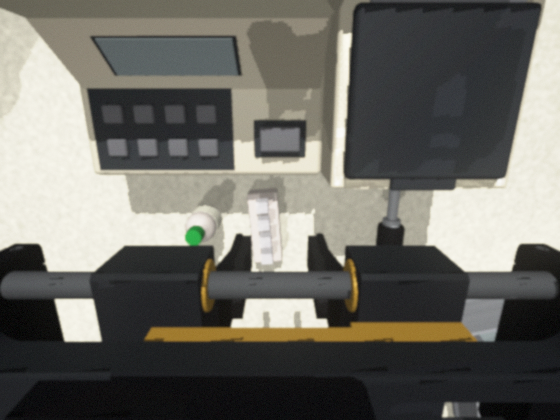

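Call:
{"op": "carry_out", "data": {
  "increments": "1 -0.022 0.022 0.005 0 0 0; 1 -0.022 0.022 0.005 0 0 0; 1 -0.02 0.022 0.005 0 0 0; 1 -0.015 0.02 0 0 0 0; 1 0 0 0 0 0 0; 1 0 0 0 0 0 0; 1 0 0 0 0 0 0"
}}

```text
time_s: 7.45
tool_pos: [0.6602, -0.006, 0.2305]
tool_rot: [-179.5, -0.4, 82.3]
force: [0.1, -0.2, -0.1]
grip_width: 0.0868
```

```bash
python3 - <<'E'
from plan import *
from cell import *
import cv2
show()
p=read_camera("wrist");np.savez("h_wrist.npz",**p);cv2.imwrite("pics/h_wrist.png",p["img"])
for t in("rod","bush"):
  for m in masks_of(t,p)[:2]:
    ys,xs=np.nonzero(m["pixels"]);print(t,m["confidence"],m["bbox"],xs.mean(),ys.mean())
    for r in range(ys.min(),ys.max()+1,4): x=xs[ys==r];print(r,x.min() if len(x) else 0,x.max() if len(x) else 0,end=" | ")
E
```

```text
7.45 [ 0.6602 -0.006   0.2305] [-179.53   -0.4    82.28] F [ 0.05 -0.21 -0.14] w 0.0868 q [-26.  24.  32.  87. -13.  73.   0.]
rod 0.84 [295.3, 105.4, 326.4, 186.6] 310.42056074766356 152.88651535380507
106 308 317 | 110 307 318 | 114 306 317 | 118 306 317 | 122 306 317 | 126 306 317 | 130 306 317 | 134 306 317 | 138 306 316 | 142 306 316 | 146 304 318 | 150 301 321 | 154 298 323 | 158 295 325 | 162 295 324 | 166 295 324 | 170 295 324 | 174 295 324 | 178 296 324 | 182 299 321 | bush 0.65 [297.9, 89.1, 329.0, 106.9] 312.8885245901639 99.20327868852459
94 301 325 | 98 300 326 | 102 299 326 |
```

View pics/h_wrist.png

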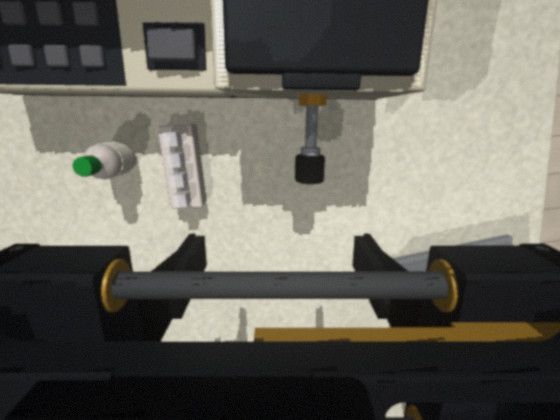

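```bash
python3 - <<'E'
from fit import *
import cv2
p=load("h_wrist.npz")
cv2.imwrite("pics/h_z.png",cv2.resize(p["img"][80:200,260:360],None,fx=6,fy=5,interpolation=cv2.INTER_CUBIC))
def at(uv,z):
    o,d=ray(p,uv);return (o+d*(z-o[2])/d[2]).round(4)
print("rod in",at((312,114),.065),"rod out",at((311,142),.064),"knob",at((309.7,170),.064))
a=at((312,114),.065);b=at((309.7,172),.064);print(np.degrees(np.arctan2(*(a-b)[[1,0]])))
v=np.load("pose.npy")
for yaw in(81.8,):
  c,s=np.cos(np.radians(yaw)),np.sin(np.radians(yaw))
# project key etc
print("key",at((170,43),.072))
E
```

```text
rod in [0.6965 0.0689 0.065 ] rod out [0.6934 0.0463 0.064 ] knob [0.6897 0.0225 0.064 ]
81.71986539765858
key [0.5947 0.1349 0.072 ]
```

View pics/h_z.png

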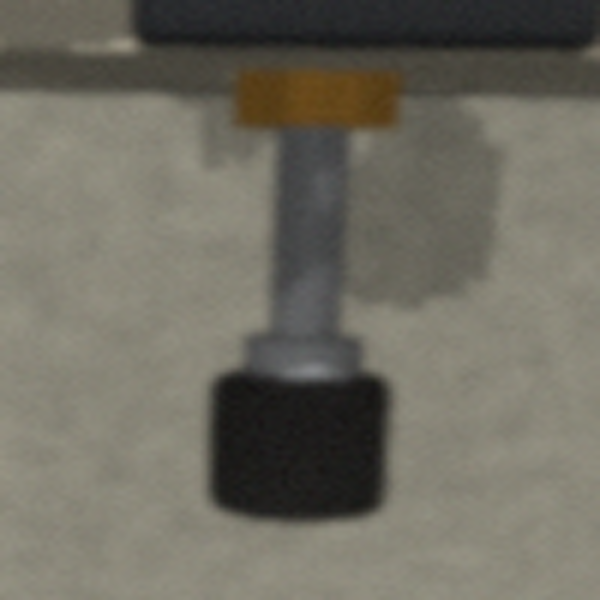

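```bash
python3 - <<'E'
from fit import *
from plan import plan,show
p=load("h_wrist.npz")
def at(uv,z):
    o,d=ray(p,uv);return (o+d*(z-o[2])/d[2])
print(p["world_from_camera"][:3,3])
c=np.array([np.cos(np.radians(81.8)),np.sin(np.radians(81.8)),0])
k=at((309.6,183),.077)+.012*c
b=at((312.5,105.2),.076)-.052*c
print("knob from outer edge",k,"from bush",b)
show();plan([.6893,.0235,.2],81.8,3,1)
E
```

```text
[0.6716268  0.07153396 0.32394737]
knob from outer edge [0.68927684 0.02593902 0.077     ] from bush [0.68914175 0.02406822 0.076     ]
7.6 [ 0.6604 -0.0062  0.2308] [-179.56   -0.4    82.28] F [ 0.18 -0.06  0.6 ] w 0.0871 q [-26.  24.  32.  87. -13.  73.   0.]
1 0.011 0.0083 0.0103 -0.15 -0.13 0.16; 1 0.0111 0.0082 0.0103 -0.15 -0.13 0.16; 1 0.0111 0.0082 0.0103 -0.15 -0.13 0.16
```

Call:
{"op": "carry_out", "data": {
  "increments": "1 0.011 0.0083 0.01 -0.15 -0.13 -0.1; 1 0 0 0 0 0 0; 1 0.011 0.0083 0.01 -0.1 -0.13 -0.1; 1 0 0 0 0 0 0; 1 0.006 0.0083 0.01 -0.1 -0.13 -0.1; 1 0 0 0 0 0 0; 1 0 0 0 0 0 0"
}}

```text
time_s: 8.48
tool_pos: [0.6906, 0.0215, 0.1982]
tool_rot: [-179.9, 0.0, 82.7]
force: [0.0, 0.0, 0.3]
grip_width: 0.0872
```

```bash
python3 - <<'E'
from plan import *
show();plan([.6893,.0225,.15],81.8,2,1)
E
```

```text
8.47 [0.6906 0.0215 0.1982] [-179.91    0.     82.7 ] F [0.02 0.01 0.29] w 0.0872 q [-26.  29.  31.  84. -15.  71.  -1.]
1 0.0004 -0.0006 0.0241 -0.05 0 0.45; 1 0.0004 -0.0007 0.0241 -0.05 0 0.45
```

Call:
{"op": "carry_out", "data": {
  "increments": "1 0.0004 -0.0006 0.024 -0.05 0 0.45; 1 0 0 0 0 0 0; 1 0.0004 -0.0006 0.024 -0.05 0 0.45; 1 0 0 0 0 0 0; 1 0 0 0 0 0 0"
}}

```text
time_s: 9.1
tool_pos: [0.6915, 0.0209, 0.1548]
tool_rot: [179.6, -0.1, 81.7]
force: [0.5, 0.2, -0.6]
grip_width: 0.087
```

```bash
python3 - <<'E'
from plan import *
from cell import *
import cv2
show();plan([.6893,.0225,.115],81.8,2,1)
p=read_camera("wrist");np.savez("i_wrist.npz",**p);cv2.imwrite("pics/i_wrist.png",p["img"])
p=read_camera("scene");cv2.imwrite("pics/i_scene.png",cv2.resize(p["img"][180:300,180:320],None,fx=5,fy=5,interpolation=cv2.INTER_CUBIC))
E
```

```text
9.1 [0.6915 0.0209 0.1548] [ 1.7961e+02 -7.0000e-02  8.1710e+01] F [ 0.53  0.18 -0.63] w 0.087 q [-26.  31.  30.  87. -16.  67.  -1.]
1 0.0006 -0.0014 0.0199 0.19 -0.03 -0.05; 1 0.0006 -0.0013 0.0199 0.19 -0.03 -0.05
```

View pics/i_wrist.png

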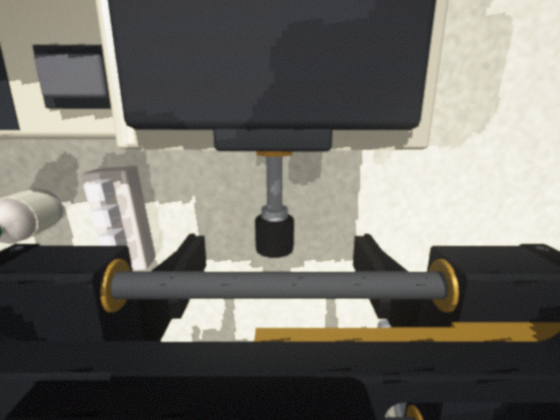

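View pics/i_scene.png

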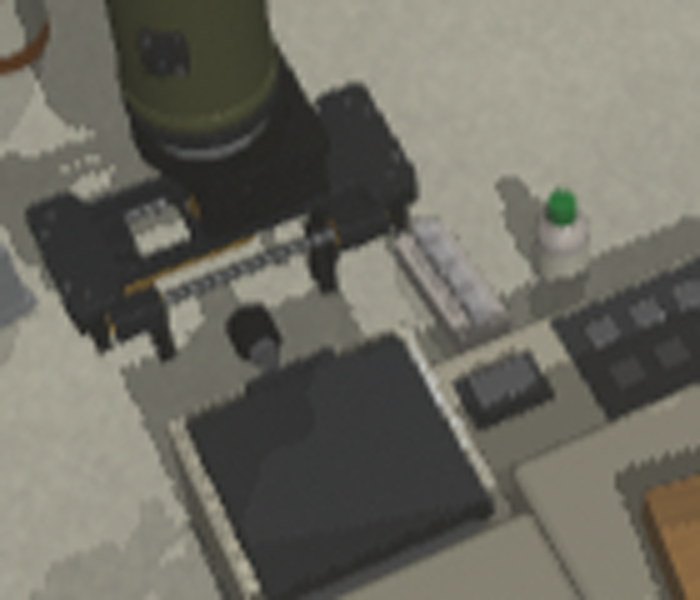

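```bash
python3 - <<'E'
from fit import *
from plan import plan,show
import cv2
p=load("i_wrist.npz");g=cv2.cvtColor(p["img"],6).astype(int)
def at(uv,z):
    o,d=ray(p,uv);return (o+d*(z-o[2])/d[2])
for r in(170,180,190,200,230,235,240,245,250,254,257): print(r,g[r,246:304:2].tolist())
c=np.array([np.cos(np.radians(81.8)),np.sin(np.radians(81.8)),0])
k=at((274.3,235),.064);print(k,at((274.2,180),.0645), at((274.3,255),.077)+.012*c)
E
```

```text
170 [173, 176, 176, 170, 171, 169, 172, 172, 165, 162, 129, 94, 93, 98, 97, 94, 91, 92, 127, 165, 169, 156, 137, 138, 133, 130, 130, 131, 132]
180 [175, 174, 171, 172, 174, 175, 172, 169, 168, 166, 129, 91, 98, 97, 101, 109, 106, 101, 133, 165, 168, 161, 146, 132, 130, 132, 134, 134, 137]
190 [171, 169, 170, 174, 173, 174, 177, 179, 176, 174, 145, 98, 111, 127, 125, 119, 110, 103, 136, 174, 170, 170, 168, 169, 173, 174, 177, 179, 176]
200 [170, 171, 169, 167, 171, 177, 177, 175, 172, 172, 140, 96, 97, 97, 99, 99, 97, 92, 136, 163, 171, 173, 176, 173, 171, 175, 172, 171, 171]
230 [176, 178, 171, 171, 136, 51, 36, 34, 34, 35, 39, 38, 40, 36, 34, 39, 35, 36, 32, 34, 36, 36, 33, 42, 122, 176, 174, 172, 171]
235 [171, 173, 177, 174, 140, 54, 34, 35, 37, 34, 39, 36, 36, 38, 36, 38, 35, 35, 34, 37, 34, 32, 33, 44, 131, 174, 176, 175, 175]
240 [174, 174, 174, 169, 139, 58, 34, 35, 33, 37, 35, 35, 38, 38, 38, 37, 34, 35, 36, 32, 33, 35, 30, 49, 129, 172, 173, 174, 171]
245 [176, 174, 172, 165, 145, 64, 34, 36, 35, 33, 35, 38, 34, 39, 38, 34, 35, 33, 31, 34, 33, 36, 31, 49, 138, 173, 177, 176, 175]
250 [176, 175, 174, 176, 170, 101, 36, 33, 34, 36, 36, 39, 37, 38, 37, 34, 32, 33, 33, 34, 34, 31, 35, 93, 163, 178, 176, 176, 175]
254 [174, 171, 174, 174, 176, 169, 149, 93, 47, 42, 39, 38, 37, 38, 37, 34, 34, 33, 35, 41, 48, 84, 140, 165, 176, 175, 177, 174, 173]
257 [174, 170, 167, 167, 174, 178, 178, 172, 163, 151, 138, 109, 85, 87, 88, 90, 95, 110, 139, 145, 163, 173, 179, 176, 175, 170, 171, 171, 169]
[0.68942654 0.02325533 0.064     ] [0.69490116 0.05988414 0.0645    ] [0.69005031 0.0272032  0.077     ]
```

Call:
{"op": "carry_out", "data": {
  "increments": "1 0.0015 -0.0021 0.02 0.2 0 0; 1 0 0 0 0 0 0; 1 0.001 -0.0002 0.017 0.2 0 0; 1 0 0 0 0 0 0; 1 0 0 0 0 0 0"
}}

```text
time_s: 9.82
tool_pos: [0.6895, 0.0243, 0.1152]
tool_rot: [-179.9, -0.1, 81.7]
force: [-0.1, 1.0, -0.1]
grip_width: 0.0869
```

```bash
python3 - <<'E'
from plan import *
from cell import *
import cv2
show();plan([.6893,.0235,.115],81.7,1,1)
p=read_camera("wrist");cv2.imwrite("pics/j_wrist.png",p["img"])
E
```

```text
9.82 [0.6895 0.0243 0.1152] [-1.7993e+02 -8.0000e-02  8.1730e+01] F [-0.12  1.   -0.14] w 0.0869 q [-26.  33.  29.  88. -17.  63.  -1.]
1 -0.0009 -0.0001 0.0001 -0.07 -0.08 0.03
```

View pics/j_wrist.png

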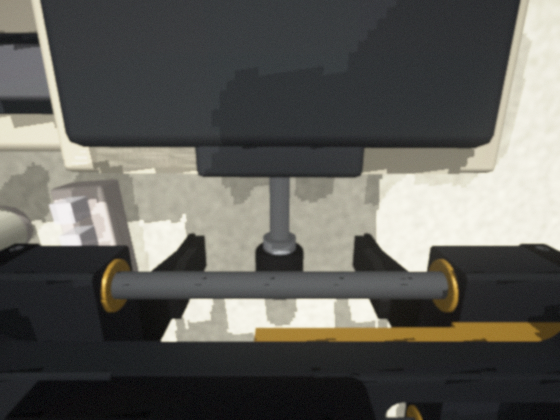

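Call:
{"op": "carry_out", "data": {
  "increments": "0 -0.001 0 0 0 0 0; 0 0 0 0 0 0 0; 0 0 0 0 0 0 0; 0 0 0 0 0 0 0; 0 0 0 0 0 0 0; 0 0 0 0 0 0 0; 0 0 0 0 0 0 0; 0 0 0 0 0 0 0",
  "force": 20
}}

```text
time_s: 10.88
tool_pos: [0.6897, 0.0233, 0.1161]
tool_rot: [-180.0, -0.1, 81.7]
force: [-0.2, -0.5, 0.9]
grip_width: 0.0251
```

```bash
python3 - <<'E'
from plan import *
from cell import *
import cv2
show();print(get_obs()["wrist_torque"])
p=read_camera("wrist");np.savez("k_wrist.npz",**p);cv2.imwrite("pics/k_wrist.png",p["img"])
E
```

```text
10.88 [0.6897 0.0233 0.1161] [-1.800e+02 -1.100e-01  8.173e+01] F [-0.19 -0.5   0.94] w 0.0251 q [-26.  33.  29.  88. -17.  63.  -0.]
[-0.13639705  0.08111736  0.01808057]
```

View pics/k_wrist.png

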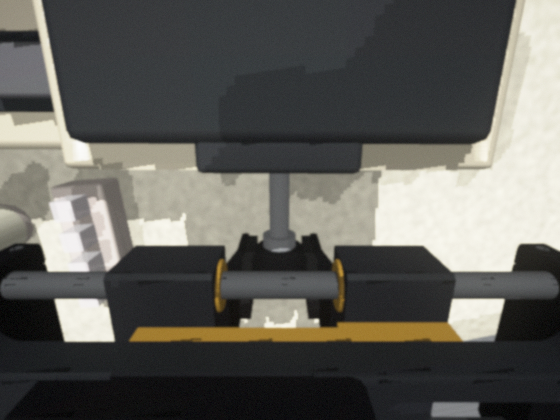

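Call:
{"op": "carry_out", "data": {
  "increments": "0 -0.004 0 0 0 0 0; 0 -0.004 0 0 0 0 0; 0 -0.004 0 0 0 0 0; 0 0 0 0 0 0 0"
}}

```text
time_s: 11.42
tool_pos: [0.6883, 0.0154, 0.1161]
tool_rot: [180.0, -0.4, 81.9]
force: [0.4, 1.2, -0.9]
grip_width: 0.0255
```

```bash
cat >>plan.py <<'E'
S=np.array([.6897,.0233,.1161])
def axis(yaw=81.7):
    p,R,o=state();a=np.radians(yaw);u=np.array([-np.cos(a),-np.sin(a),0]);l=np.array([np.sin(a),-np.cos(a),0])
    d=p-S;F=o["force"];print("out",(d@u*1e3).round(2),"toolY-lateral",(d@l*1e3).round(2),"up",(d[2]*1e3).round(2),"F out/lat/up",(F@u).round(1),(F@l).round(1),F[2].round(1),o["tool_rot"].round(2),o["wrist_torque"].round(2),o["grip_width"].round(4),o["time_s"])
E
python3 - <<'E'
from plan import *
axis()
E
```

```text
Traceback (most recent call last):
  File "plan.py", line 20, in axis
    d=p-S;F=o["force"];print("out",(d@u*1e3).round(2),"toolY-lateral",(d@l*1e3).round(2),"up",(d[2]*1e3).round(2),"F out/lat/up",(F@u).round(1),(F@l).round(1),F[2].round(1),o["tool_rot"].round(2),o["wrist_torque"].round(2),o["grip_width"].round(4),o["time_s"])
                                                                                                                                                                                                                               ^^^^^^^^^^^^^^^^^^^^^
AttributeError: 'float' object has no attribute 'round'
```

```bash
sed -i 's/o\["grip_width"\].round(4)/round(o["grip_width"],4)/' plan.py
python3 - <<'E'
from plan import *
from cell import *
import cv2
axis()
p=read_camera("wrist");cv2.imwrite("pics/l_wrist.png",cv2.resize(p["img"][130:330,180:380],None,fx=3,fy=3,interpolation=cv2.INTER_CUBIC))
axis()
E
```

```text
out 8.05 toolY-lateral -0.2 up -0.0 F out/lat/up -1.3 0.2 -0.9 [179.99  -0.45  81.89] [ 0.28 -0.08 -0.08] 0.0255 11.425
out 7.98 toolY-lateral -0.21 up -0.01 F out/lat/up -2.0 0.8 -0.8 [179.99  -0.44  81.9 ] [ 0.37 -0.03 -0.05] 0.0257 11.475
```

View pics/l_wrist.png

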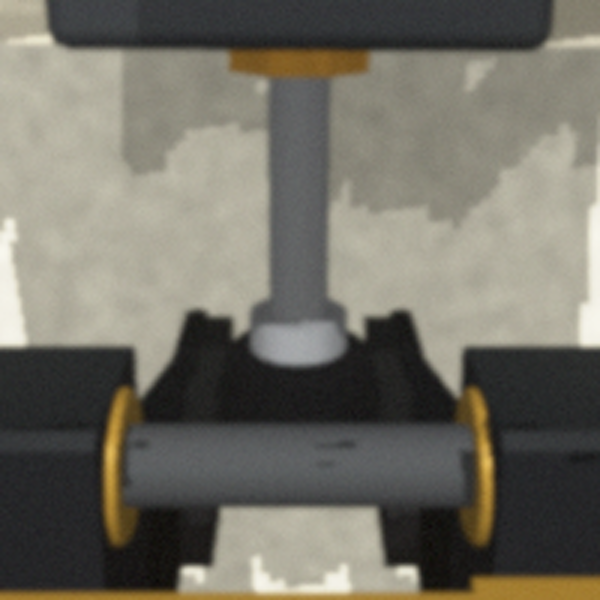

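Call:
{"op": "carry_out", "data": {
  "increments": "0 -0.005 0 0 0 -0.2 0.1; 0 -0.005 0 0 0 0 0; 0 -0.005 0 0 0 0 0; 0 -0.005 0 0 0 0 0; 0 0 0 0 0 0 0"
}}

```text
time_s: 12.1
tool_pos: [0.6858, -0.0021, 0.1161]
tool_rot: [180.0, -0.5, 81.9]
force: [-0.6, 3.2, 0.4]
grip_width: 0.0256
```

```bash
python3 - <<'E'
from plan import *
from cell import *
axis(); a=np.radians(81.7);plan(S+.04*np.array([-np.cos(a),-np.sin(a),0]),81.73,2)
E
```

```text
out 25.7 toolY-lateral -0.23 up -0.01 F out/lat/up -3.1 -1.0 0.4 [179.98  -0.49  81.9 ] [ 0.39 -0.06 -0.09] 0.0256 12.1
0 -0.0072 0.0001 -0.0001 0.01 -0.24 0.09; 0 -0.0072 0.0001 -0 0.01 -0.24 0.09
```

Call:
{"op": "carry_out", "data": {
  "increments": "0 -0.005 0 0 0 -0.2 0.1; 0 -0.004 0 0 0 -0.2 0; 0 -0.003 0 0 0 0 0; 0 0 0 0 0 0 0"
}}

```text
time_s: 12.6
tool_pos: [0.6845, -0.0103, 0.1161]
tool_rot: [180.0, -0.4, 81.9]
force: [0.5, 3.1, -0.5]
grip_width: 0.0255
```

```bash
python3 - <<'E'
from plan import *
from cell import *
import cv2
axis(); a=np.radians(81.7);plan(S+.04*np.array([-np.cos(a),-np.sin(a),0]),81.73,1)
p=read_camera("wrist");np.savez("m_wrist.npz",**p);cv2.imwrite("pics/m_wrist.png",cv2.resize(p["img"][100:300,180:380],None,fx=3,fy=3,interpolation=cv2.INTER_CUBIC))
axis()
E
```

```text
out 34.0 toolY-lateral -0.29 up -0.0 F out/lat/up -3.1 0.1 -0.5 [179.98  -0.36  81.95] [ 0.59 -0.08 -0.15] 0.0255 12.6
0 -0.006 0.0003 -0 0.02 -0.36 0.22
out 33.97 toolY-lateral -0.28 up -0.03 F out/lat/up -4.5 -0.2 0.1 [179.99  -0.36  81.95] [ 0.71 -0.14 -0.12] 0.0258 12.65
```

View pics/m_wrist.png

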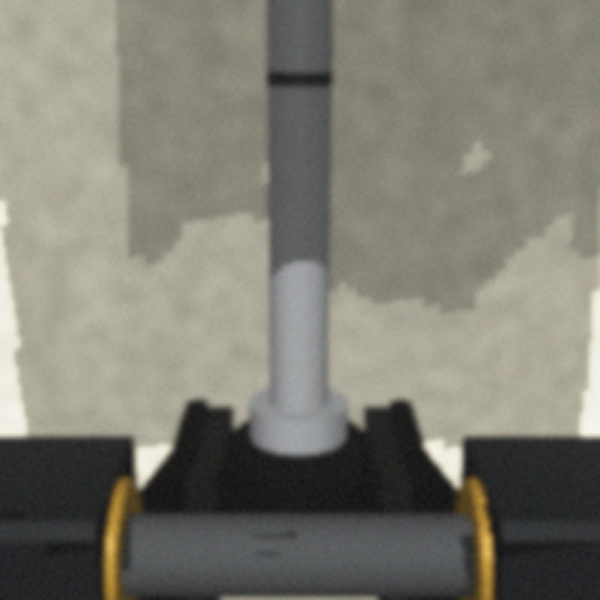

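Call:
{"op": "carry_out", "data": {
  "increments": "0 -0.0045 0.0002 0 0 -0.2 0.1; 0 -0.003 0.0001 0 0 -0.2 0.1; 0 0 0 0 0 0 0"
}}

```text
time_s: 13.02
tool_pos: [0.684, -0.0148, 0.1161]
tool_rot: [-180.0, -0.2, 81.9]
force: [0.8, 3.0, -0.8]
grip_width: 0.0257
```

```bash
python3 - <<'E'
from plan import *
from cell import *
import cv2
axis()
p=read_camera("wrist");np.savez("n_wrist.npz",**p);cv2.imwrite("pics/n_wrist.png",cv2.resize(p["img"][40:240,180:380],None,fx=3,fy=3,interpolation=cv2.INTER_CUBIC))
axis()
E
```

```text
out 38.52 toolY-lateral -0.19 up -0.02 F out/lat/up -3.1 0.4 -0.8 [-1.7998e+02 -1.6000e-01  8.1880e+01] [ 0.66 -0.06 -0.05] 0.0257 13.025
out 38.44 toolY-lateral -0.2 up -0.02 F out/lat/up -4.6 -0.1 0.5 [-1.7998e+02 -1.6000e-01  8.1880e+01] [ 0.91 -0.08 -0.07] 0.0257 13.075
```

View pics/n_wrist.png

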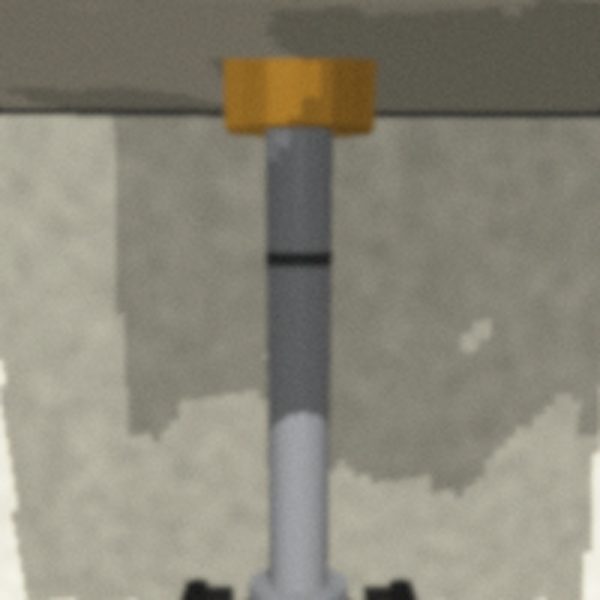

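```bash
python3 - <<'E'
from fit import *
import cv2
a=np.radians(81.75);u=np.array([-np.cos(a),-np.sin(a),0])
for n,gr,br in(("n",126,83.3),("m",126,None)):
    p=load(n+"_wrist.npz");g=cv2.cvtColor(p["img"],6).astype(int)
    def at(uv,z):
        o,d=ray(p,uv);return (o+d*(z-o[2])/d[2])
    print(n,g[60:130,274:286].mean(1).round().astype(int).tolist(), g[60:130,258:266].mean(1).round().astype(int).tolist())
    if br: 
      A=at((279.5,gr),.070);B=at((279.5,br),.076);print(A,B,(A-B)@u)
p=load("h_wrist.npz");o,d=ray(p,(312.5,105.2));B2=o+d*(.076-o[2])/d[2];print(B2)
E
```

```text
n [117, 121, 124, 124, 124, 124, 124, 123, 123, 123, 123, 122, 118, 115, 113, 113, 112, 112, 109, 105, 96, 89, 88, 93, 97, 98, 98, 98, 97, 95, 92, 93, 92, 92, 93, 93, 91, 92, 92, 91, 91, 92, 92, 92, 92, 91, 92, 92, 92, 92, 92, 92, 92, 92, 92, 92, 92, 92, 93, 91, 92, 92, 90, 82, 63, 42, 35, 42, 60, 79] [108, 106, 107, 106, 106, 107, 107, 107, 108, 108, 107, 106, 107, 107, 107, 107, 107, 109, 107, 107, 106, 99, 92, 88, 96, 113, 125, 128, 128, 128, 128, 128, 128, 129, 132, 133, 134, 136, 137, 137, 138, 138, 141, 140, 138, 139, 136, 136, 134, 132, 132, 131, 132, 132, 132, 133, 133, 134, 136, 136, 137, 136, 136, 133, 132, 130, 129, 126, 126, 127]
[0.6946654  0.05789905 0.07      ] [0.69711575 0.07508565 0.076     ] 0.017360351131908012
m [89, 89, 89, 89, 89, 89, 90, 89, 90, 91, 96, 104, 112, 115, 116, 117, 117, 116, 115, 111, 107, 105, 105, 106, 104, 103, 101, 99, 98, 98, 99, 98, 93, 88, 89, 92, 94, 94, 94, 93, 94, 94, 93, 94, 94, 94, 94, 94, 94, 95, 93, 94, 94, 94, 93, 93, 94, 94, 94, 93, 93, 93, 92, 83, 63, 43, 36, 44, 61, 81] [94, 92, 92, 94, 98, 102, 106, 106, 108, 108, 108, 108, 110, 110, 109, 109, 110, 109, 110, 110, 110, 109, 109, 110, 109, 110, 109, 109, 110, 110, 111, 109, 107, 100, 97, 108, 122, 128, 130, 130, 130, 133, 134, 135, 136, 138, 139, 141, 142, 141, 142, 142, 141, 140, 139, 137, 137, 134, 134, 135, 134, 134, 133, 136, 136, 136, 138, 139, 140, 138]
[0.69655845 0.07553659 0.076     ]
```

```bash
python3 - <<'E'
from fit import *
a=np.radians(81.75);u=np.array([-np.cos(a),-np.sin(a),0])
for n,br in(("n",80.3),("m",91.7)):
    p=load(n+"_wrist.npz")
    def at(uv,z):
        o,d=ray(p,uv);return (o+d*(z-o[2])/d[2])
    for z in(.070,.071):
        A=at((279.5,126),.0695);B=at((279.5,br),z);print(n,A,B,(A-B)@u)
    # side silhouettes at face mid-height z=.065 -> bottom edges approx
    for c in(257,):
        pass
E
```

```text
n [0.69466326 0.05787997 0.0695    ] [0.69737024 0.07681605 0.07      ] 0.019128544464206153
n [0.69466326 0.05787997 0.0695    ] [0.69735508 0.07671832 0.071     ] 0.019029655998444004
m [0.69515228 0.0624478  0.0695    ] [0.69719215 0.07683769 0.07      ] 0.014533688542822746
m [0.69515228 0.0624478  0.0695    ] [0.69718079 0.07676947 0.071     ] 0.01446454404054752
```

Call:
{"op": "carry_out", "data": {
  "increments": "0 -0.0022 0.0002 0 0 0 0.1; 0 -0.001 0 0 0 0 0"
}}

```text
time_s: 13.32
tool_pos: [0.6839, -0.0157, 0.116]
tool_rot: [-180.0, -0.3, 81.9]
force: [1.7, 5.3, -0.4]
grip_width: 0.0256
```

```bash
python3 - <<'E'
from plan import *
from cell import *
import cv2
axis()
p=read_camera("wrist");np.savez("o_wrist.npz",**p);cv2.imwrite("pics/o_wrist.png",cv2.resize(p["img"][60:140,240:320],None,fx=7,fy=7,interpolation=cv2.INTER_CUBIC))
axis()
p=read_camera("top");p=read_camera("top");axis()
g=cv2.cvtColor(np.load("o_wrist.npz")["img"],6).astype(int);print(g[66:134,274:286].mean(1).round().astype(int).tolist())
E
```

```text
out 39.47 toolY-lateral -0.14 up -0.05 F out/lat/up -5.5 1.0 -0.4 [-179.96   -0.33   81.86] [ 0.9  -0.12 -0.03] 0.0256 13.325
out 39.47 toolY-lateral -0.1 up 0.01 F out/lat/up -6.4 0.3 0.0 [-179.97   -0.33   81.87] [ 1.01 -0.13 -0.06] 0.0254 13.375
out 39.5 toolY-lateral -0.12 up -0.02 F out/lat/up -4.7 0.6 -0.6 [-179.97   -0.33   81.86] [ 1.05 -0.16  0.  ] 0.0253 13.475
[124, 122, 123, 121, 117, 113, 113, 113, 112, 112, 112, 110, 100, 84, 74, 82, 94, 98, 99, 98, 97, 94, 93, 93, 92, 92, 93, 92, 92, 92, 91, 92, 92, 91, 91, 91, 91, 92, 91, 92, 92, 91, 92, 91, 92, 92, 92, 91, 91, 92, 93, 92, 92, 92, 92, 91, 90, 79, 60, 42, 36, 41, 60, 79, 89, 91, 92, 91]
```

View pics/o_wrist.png

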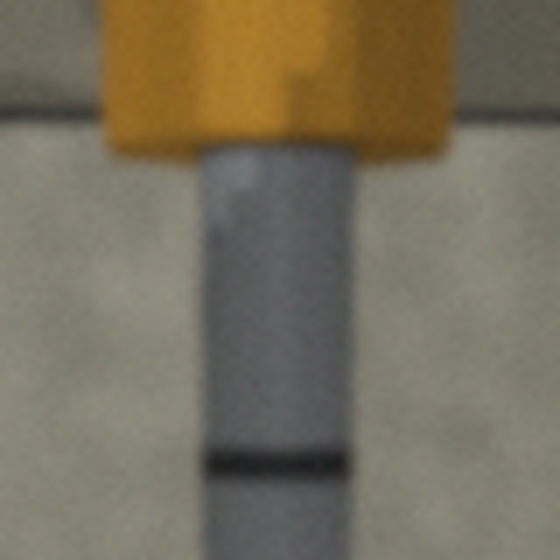

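```bash
python3 - <<'E'
from fit import *
a=np.radians(81.75);u=np.array([-np.cos(a),-np.sin(a),0])
p=load("o_wrist.npz")
o,d=ray(p,(279.5,126));A=o+d*(.0695-o[2])/d[2]
for k in(.019,.0195,.02,.0205,.021):
    for dz in(.0,.0004): print(k,dz,proj(p,A-u*k+[0,0,dz]).round(1))
E
```

```text
0.019 0.0 [279.6  80.8]
0.019 0.0004 [279.6  80.7]
0.0195 0.0 [279.6  79.6]
0.0195 0.0004 [279.6  79.5]
0.02 0.0 [279.6  78.3]
0.02 0.0004 [279.6  78.2]
0.0205 0.0 [279.6  77.1]
0.0205 0.0004 [279.6  77. ]
0.021 0.0 [279.6  75.9]
0.021 0.0004 [279.6  75.7]
```

Call:
{"op": "carry_out", "data": {
  "increments": "0 -0.0013 0.0001 0 0 0 0"
}}

```text
time_s: 13.6
tool_pos: [0.6839, -0.0158, 0.116]
tool_rot: [-180.0, -0.4, 81.9]
force: [0.8, 5.9, -0.0]
grip_width: 0.0256
```

```bash
python3 - <<'E'
from plan import *
from cell import *
import cv2
axis()
for i in range(5):p=read_camera("scene")
cv2.imwrite("pics/q_scene.png",cv2.resize(p["img"][170:340,180:400],None,fx=3.5,fy=3.5,interpolation=cv2.INTER_CUBIC))
axis()
p=read_camera("wrist");g=cv2.cvtColor(p["img"],6).astype(int);print(g[66:134,274:286].mean(1).round().astype(int).tolist())
axis()
E
```

```text
out 39.57 toolY-lateral -0.09 up -0.06 F out/lat/up -5.9 -0.1 -0.0 [-179.96   -0.41   81.9 ] [ 1.18 -0.1  -0.13] 0.0256 13.6
out 39.54 toolY-lateral -0.11 up -0.05 F out/lat/up -5.8 0.3 -0.5 [-179.96   -0.41   81.91] [ 1.16 -0.15 -0.06] 0.0253 13.85
[124, 124, 123, 123, 122, 123, 123, 122, 122, 120, 117, 111, 101, 84, 73, 82, 93, 98, 98, 98, 96, 94, 93, 92, 91, 92, 92, 91, 93, 91, 92, 92, 92, 91, 92, 92, 92, 92, 92, 92, 92, 92, 92, 92, 92, 92, 92, 92, 92, 91, 92, 92, 92, 91, 92, 91, 88, 76, 56, 40, 35, 43, 61, 80, 89, 91, 92, 92]
out 39.61 toolY-lateral -0.08 up -0.04 F out/lat/up -5.7 -0.5 0.6 [-179.96   -0.41   81.91] [ 1.16 -0.14 -0.04] 0.0253 13.9
```

View pics/q_scene.png

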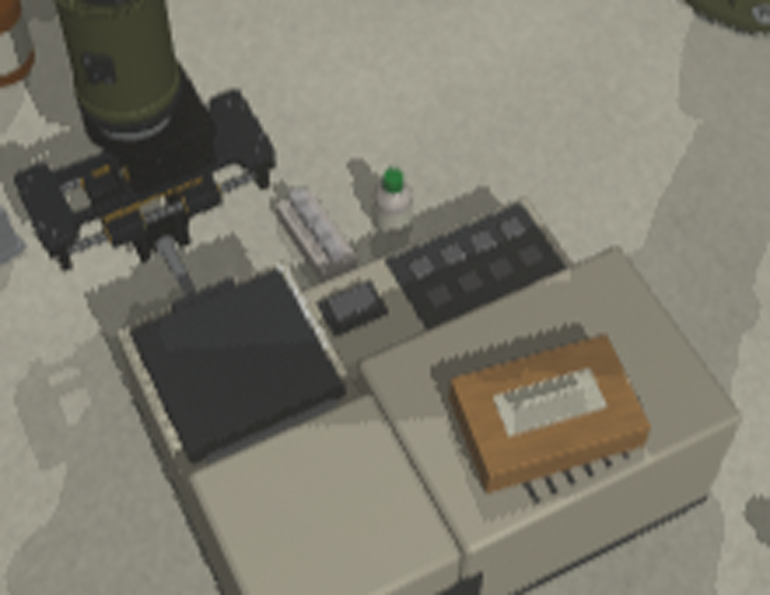

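Call:
{"op": "carry_out", "data": {
  "increments": "0 -0.0017 0.0001 0 0 0 0"
}}

```text
time_s: 14.02
tool_pos: [0.6839, -0.016, 0.1161]
tool_rot: [-179.9, -0.5, 82.0]
force: [0.7, 6.8, -0.6]
grip_width: 0.0254
```

```bash
python3 - <<'E'
from plan import *
from cell import *
import cv2
axis()
for i in range(4):p=read_camera("wrist")
g=cv2.cvtColor(p["img"],6).astype(int);print(g[66:134,274:286].mean(1).round().astype(int).tolist())
cv2.imwrite("pics/r_wrist.png",cv2.resize(p["img"][60:140,240:320],None,fx=7,fy=7,interpolation=cv2.INTER_CUBIC))
axis()
E
```

```text
out 39.71 toolY-lateral -0.05 up -0.03 F out/lat/up -6.8 -0.3 -0.6 [-179.95   -0.52   81.96] [ 1.27 -0.19 -0.13] 0.0254 14.025
[124, 123, 124, 124, 123, 122, 123, 121, 121, 117, 114, 107, 92, 72, 64, 80, 94, 97, 98, 98, 98, 99, 99, 98, 97, 95, 92, 92, 92, 93, 92, 90, 92, 91, 92, 92, 92, 92, 92, 92, 92, 92, 91, 92, 93, 92, 92, 91, 92, 92, 92, 92, 92, 92, 92, 91, 88, 76, 55, 40, 36, 44, 63, 82, 90, 92, 91, 92]
out 39.85 toolY-lateral -0.03 up -0.05 F out/lat/up -6.6 0.3 0.6 [-179.95   -0.51   81.96] [ 1.17 -0.21 -0.08] 0.0251 14.225
```

View pics/r_wrist.png

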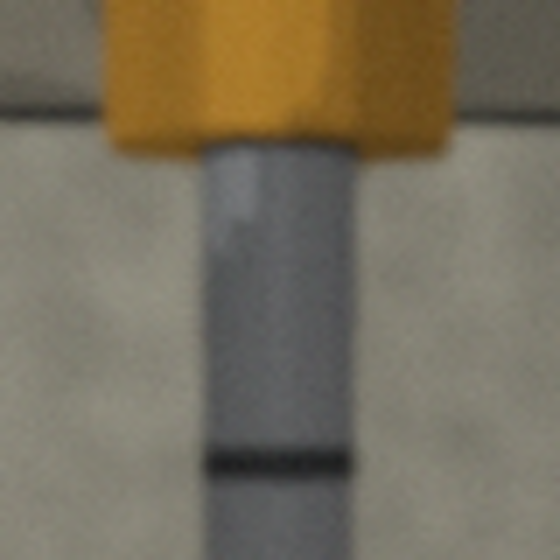

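Call:
{"op": "carry_out", "data": {
  "increments": "0 -0.0016 0 0 0 0 0.2"
}}

```text
time_s: 14.35
tool_pos: [0.6838, -0.0162, 0.1161]
tool_rot: [-179.9, -0.6, 81.8]
force: [0.6, 6.6, -0.0]
grip_width: 0.0255
```

```bash
python3 - <<'E'
from plan import *
from cell import *
import cv2
axis()
for i in range(8):p=read_camera("wrist")
g=cv2.cvtColor(p["img"],6).astype(int);print(g[66:134,274:286].mean(1).round().astype(int).tolist())
axis()
p=read_camera("wrist");axis()
E
```

```text
out 39.94 toolY-lateral -0.11 up -0.05 F out/lat/up -6.6 -0.3 -0.0 [-179.94   -0.62   81.82] [ 1.24 -0.13 -0.01] 0.0255 14.35
[123, 122, 123, 124, 122, 123, 122, 122, 120, 116, 112, 105, 88, 69, 63, 79, 93, 98, 99, 98, 98, 99, 98, 98, 97, 95, 93, 92, 92, 92, 91, 92, 91, 92, 92, 92, 91, 93, 92, 91, 92, 92, 93, 92, 92, 92, 92, 91, 92, 92, 92, 91, 92, 92, 92, 92, 88, 75, 56, 41, 37, 46, 66, 83, 89, 93, 92, 93]
out 39.98 toolY-lateral -0.11 up -0.06 F out/lat/up -6.6 0.6 0.4 [-179.94   -0.61   81.82] [ 1.18 -0.1  -0.1 ] 0.0255 14.75
out 40.02 toolY-lateral -0.12 up -0.06 F out/lat/up -7.3 -0.2 -0.4 [-179.94   -0.61   81.81] [ 1.21 -0.15 -0.03] 0.025 14.8
```

```bash
python3 - <<'E'
from cell import *
print(sign_off())
E
```

```text
the job is handed in; nothing more can be done
None
```

I pressed the blank key fully down and let it back up, then drew the changer rod out 40 mm. I handed the job in at about 14.8 s, still gripping the knob.

- **Blank key:** The key stopped at about 66 mm above the bench, the fully-down height, with 12 to 21 N on it against its 5 N spring. While it was down I pushed a second time without letting it up, to confirm it had bottomed. The next wrist picture showed it back up.
- **Rod:** I gripped the knob with 20 N and pulled along the bore in small steps. At the end the gripper had travelled 40.0 mm, about 0.1 mm off line. Sideways and vertical forces on the rod were no more than about 0.6 N. The axial pull was about 6.6 to 7.3 N, which fits the spring plus some friction, and the gripper was holding steady.
- **Second groove:** The last wrist picture shows the groove just emerging at the bush face. My two readings of the pictures disagreed by about 0.5 mm. Before the last small nudges, the spacing to the first groove gave 39.9 to 40.2 mm of travel. How much of the groove showed gave nearer 39.5 mm, matching the gripper reading then. So the final position is good to about ±0.5 mm.
- **Other items:** The rack, dropper bottle and tissue box looked undisturbed in the late scene view. I did not check the beaker, bottles or tube rack again; the arm was not moved near them.

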